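Seat the weighing plate and zero the kitchen scale

ROBOT

A 7-joint arm with a two-finger parallel gripper is mounted at the origin on the work surface. World frame = base frame: x ahead of the robot, y to its left, z up, the work surface at z = 0. Lengths are in m, angles in degrees, forces in N, time in s.
With the tool pointing down it reaches from about 0.375 to 0.925 m from the base axis. Payload 3.1 kg.
Tool frame: the origin (TCP) lies at the very end of the fingers, on their centre line; the grasp point (between the pads) lies 19 mm behind it; z points along the fingers, y is the line along which they close (so a half turn about z gives the same grasp; the last joint's range is limited). The gripper opens to 85 mm and grips with 20 to 120 N. Pads are 22 mm wide; open, the fingers measure 114 mm over their backs; the gripper's body (76 mm by 85 mm) begins 54 mm behind the grasp point. The pads swing forward as they close: fully open they stand 13 mm farther back than shut.
Start: joints at [66.532, 21.939, 2.515, 91.553, -1.026, 66.532, -2.859], TCP at [0.199, -0.619, 0.231] pointing down, gripper open.
Joint ranges: [-149.38, 149.38], [-23.57, 123.04], [-84.95, 90], [0, 143.3], [-89.99, 269.99], [3.08, 112.72], [-163.45, 163.45]. Speed limits (degrees/s): [159.86, 159.86, 180, 180, 180, 180, 180].

INTERFACE

Orientations are given as [roll, pitch, yaw] about the fixed x, y, z axes, in that order (R = Rz(yaw) Ry(pitch) Rx(roll)).
In Python, from plant import arm gives the robot as it stands. Calls block until the motion is done:
- arm.reach(position, orientation): joint-space move of the TCP to a pose.
- arm.movel(position, vel=0.15, rotation=None, contact_N=None): straight line of the TCP; rotation=None keeps the orientation; vel is the mean speed in m/s. With contact_N (N) it stops when the force on the tool has changed by that much, and returns True; else False.
- arm.set_joints(angles): joint-space move.
- arm.set_gripper(opening): opening from 0.0 (shut) to 1.0 (fully open); the grip force is fixed at half the most; returns when the fingers have stopped.
- arm.hold(seconds).
- arm.solve_ik(position, orientation): joint angles nearest the present ones, or None.
- arm.get_obs(): the state.
- arm.get_image(name): name is "side" or "top"; returns a dict with "image" (400x640x3 uint8, blue, green, red), "camera_matrix" (3x3 intrinsics, pixels), "eye" and "attitude" of the camera in the world. Camera axes: x right, y up, looking along -z (the intrinsics and any distortion apply to the point x, -y, -z); pixel columns grow to the right and rows downward; lengths in m; the calibration is good to about 2 mm. A picture is of the moment at which its call begins. There is no depth.
A pose or a line that the arm cannot do raises arm.Unreachable and nothing moves.
- arm.hand_in(): hands the job in; it is judged then, once.
Trained networks look in the newest picture that a camera, given by its name, has taken for a name from the list of things; names that differ only in an ending like _2 or _b are one class to them, and where a whole thing is asked for, a point or a joint stands for the part that bears it (a point fixed in the world has none). Each returns a list of dicts, best first, with "conf" (0 to 1); they miss things now and then, are a little off and sometimes report something else, mostly with a low value. They report only what shows in the picture. A call takes as long as a camera call. They do not tell look-alikes from the thing itself.
- arm.boxes_of(camera, label): "centre" ([column, row] in pixels, amid what is visible of it).
- arm.cut_out(camera, label): "pixels" (400x640 bool, what is visible of it) and "centre" ([column, row] in pixels, amid what is visible of it).
- arm.mark_of(camera, label): "centre" ([column, row] in pixels: a listed point, or the origin of a listed thing).
The state is a dict: "time_s": time; "joints": joint angles; "qvel": joint speeds; "tau": joint torques, N m; "position": TCP position; "orientation": TCP orientation; "ft_force": force on the tool from outside, world axes, zero at the start; "moment": the same for the moment, N m; "grip_width": opening from 0.0 (shut) to 1.0 (fully open); "finger_force": force on a finger pad.
Only numpy, scipy, OpenCV 4.12 (cv2) and the standard library are available. Lean on these libraries where they do the work, as an engineer would, in place of code of your own. Each camera call takes 0.05 s, during which the arm holds its last target. There are 200 camera calls.

TASK

The round steel plate of the kitchen scale has been slid off its seat: nudge it with the fingertips across the deck until it drops fully home, flat in the round recess, then press the larger of the two round buttons on the front panel (tare) right down and let it go. Only push the plate, never lift it, tip it up or let it off the deck. Do not press tare before the plate is seated or press the small power button at all, and leave the test weight and the little cup on the deck where they stand.

Things in the scene. Friction and masses are not known exactly. Their poses are not given: they have to be found in the camera images.
- scale: fixed bench scale, 300 mm deep (x) by 400 wide (y). Origin on the table under the recess centre; x points away from the front panel, y to its left, z up. Flat deck x -95 to 145, y -200 to 200 mm, top 55 mm above the table, no lip; in it a recess 106 mm across, 8 mm deep, upright walls, black floor. Front key panel x -155 to -95 mm, top 30 mm above the table, display between the buttons
- seat (a point): centre of the recess, at the level of the deck top (55 mm above the table); axes as the scale's
- plate: loose plain steel disc, 100 mm across, 8 mm thick, about 0.25 kg; origin at the centre of its underside, z up. Starts flat on the deck at the +y or -y side of the recess, 88 to 108 mm from centre to centre. Seated, it has 3 mm play all round and its top is flush with the deck (underside 47 mm above the table)
- weight: dark steel test weight with a knob, 38 mm across, 62 mm tall, 0.5 kg, loose, standing on the deck on the other side of the recess; origin at the centre of its underside
- spice_cup: small loose steel cup, 44 mm across, 36 mm tall, on the rear strip of the deck behind the recess; origin at the centre of its underside
- tare_top (a point): centre of the top of the tare button: round grey cap 30 mm across in a black collar, at x = -125, y = -80 mm of the scale, its top 52 mm above the table and 10 mm above the collar; it goes straight down 6 mm on a spring (about 4 N when fully down) and comes back by itself
- tare (a joint): travel of the tare button: 0 up, 0.006 m fully down
- power_top (a point): centre of the top of the power button: round grey cap 18 mm across in a black collar, at x = -125, y = +120 mm of the scale, not to be pressed
- power (a joint): travel of the power button: 0 up, 0.005 m fully down
Mind the look-alikes: they are no part of the job. Several things have the shape of the plate; the one meant has the colours described above. What is shaped like the weight but red is not meant.

How it is judged:
By the outcome, as a careful person would: the job done as asked, in the order asked, and still so for the second after the job is handed in, with the robot touching nothing.
It also fails if it takes over 48 s, if anything falls off the work surface, if the arm or the gripper's body presses on something with over 40 N, if the wrist force passes 120 N, or if a joint passes its speed limit or range.

## Working session

There is one attempt and no reset: what is moved stays moved. The work goes in short steps, each a Python script; the robot and the scene stay as the last script left them, time stands still between calls to the robot, and variables do not carry over. Pictures are saved under pics/ and viewed, at most 10 in all, crops included, and the job is handed in when it is done.

```bash
mkdir -p pics; cat > h.py <<'E'
import numpy as np, cv2
from plant import arm
def ray(im,px):
    K=np.array(im["camera_matrix"],float); d=im.get("distortion",None)
    p=cv2.undistortPoints(np.array([[px]],float),K,None if d is None else np.array(d,float))[0,0]
    v=np.array([p[0],-p[1],-1.0]); A=np.array(im["attitude"],float)
    if A.shape==(3,3): R=A
    else:
        from scipy.spatial.transform import Rotation as Ro
        R=Ro.from_euler('xyz',A,degrees=True).as_matrix()
    return np.array(im["eye"],float),R@v
def at_z(im,px,z):
    e,v=ray(im,px); return e+v*(z-e[2])/v[2]
E
python3 - <<'E'
from h import *
for c in("top","side"):
    im=arm.get_image(c); cv2.imwrite(f"pics/{c}0.png",im["image"])
    print(c,{k:(np.round(v,4).tolist() if not isinstance(v,str) else v) for k,v in im.items() if k!="image"})
    for l in("plate","weight","spice_cup","tare_top","power_top","seat"):
        z={"plate":.055,"weight":.055,"spice_cup":.055,"tare_top":.052,"power_top":.052,"seat":.055}[l]
        for d in arm.mark_of(c,l)[:4]: print(l,np.round(d["centre"],1),round(d["conf"],2),np.round(at_z(im,d["centre"],z),4))
print(arm.get_obs())
E
```

```text
top {'camera_matrix': [[456.2462, 0.0, 321.5497], [0.0, 456.2462, 207.3791], [0.0, 0.0, 1.0]], 'eye': [0.4089, 0.0306, 1.2547], 'attitude': [4.3809, 1.1425, -89.1903]}
plate [287.6 184.1] 0.84 [0.5613 0.1468 0.055 ]
plate [224.  277.6] 0.68 [0.3129 0.3086 0.055 ]
weight [427.7 197.5] 0.56 [ 0.5301 -0.223   0.055 ]
weight [356.5 194.5] 0.44 [ 0.5358 -0.0359  0.055 ]
spice_cup [328.  137.7] 0.57 [0.6872 0.0413 0.055 ]
tare_top [345.8 233.2] 0.57 [ 0.4335 -0.0088  0.052 ]
power_top [269.8 225.7] 0.56 [0.4505 0.192  0.052 ]
seat [324.3 184.1] 0.85 [0.5624 0.0494 0.055 ]
side {'camera_matrix': [[440.5642, 0.0, 318.1573], [0.0, 440.5642, 203.5554], [0.0, 0.0, 1.0]], 'eye': [0.3397, -0.7421, 0.7008], 'attitude': [51.7978, -0.506, -11.899]}
plate [224.5 170.1] 0.79 [0.3035 0.2459 0.055 ]
plate [328.1 179.7] 0.72 [0.5596 0.1509 0.055 ]
weight [353.8 314.8] 0.8 [ 0.5107 -0.269   0.055 ]
weight [341.  228.1] 0.75 [ 0.546  -0.0362  0.055 ]
spice_cup [387.5 203.4] 0.82 [0.6763 0.0281 0.055 ]
spice_cup [285.7 179.2] 0.25 [0.4541 0.174  0.055 ]
tare_top [285.6 223.2] 0.48 [0.4287 0.0077 0.052 ]
tare_top [330.  184.2] 0.46 [0.5609 0.1349 0.052 ]
power_top [288.8 173.4] 0.62 [0.4665 0.2027 0.052 ]
seat [335.6 204.4] 0.94 [0.5543 0.0485 0.055 ]
{'time_s': 0.7, 'joints': array([66.53117587, 21.93253302,  2.51676373, 91.54982726, -1.02718634,
       66.53131177, -2.85869169]), 'qvel': array([-0.04814476,  0.00142051, -0.00618537,  0.0082831 , -0.04780915,
       -0.20879792, -0.0186881 ]), 'tau': array([-2.71947902e-04, -4.33271062e+01,  1.02257621e+00, -2.49846643e+01,
        1.05098065e-02,  1.70325948e-03,  2.39232668e-05]), 'position': array([ 0.19943598, -0.61869109,  0.2313627 ]), 'orientation': array([ 1.79991310e+02, -2.91959850e-03,  1.78663456e+01]), 'ft_force': array([ 0.34510022, -1.44690541,  0.68798891]), 'moment': array([ 0.02489553, -0.01272657,  0.04564144]), 'finger_force': 0.0, 'grip_width': 1.0041340978244926}
```

View pics/top0.png

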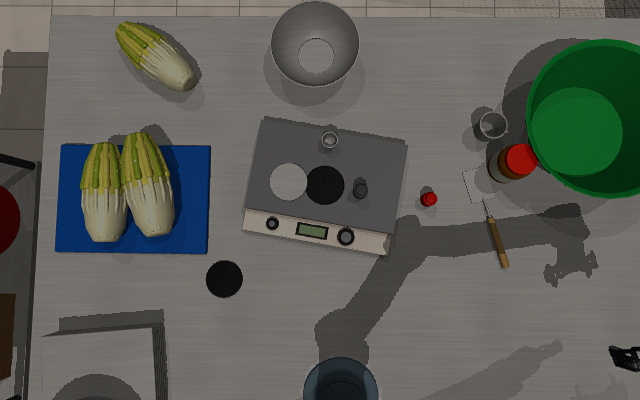

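View pics/side0.png

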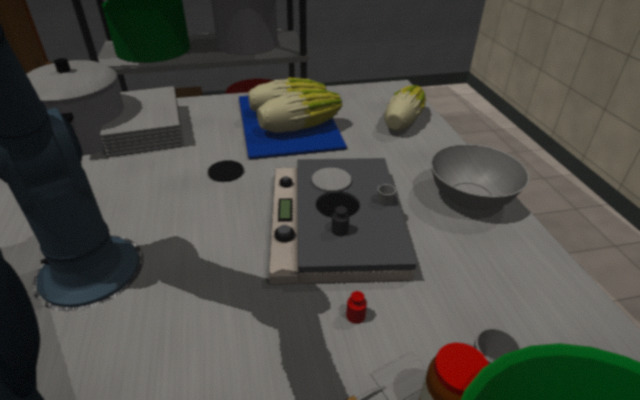

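The top view shows the silver plate at about (289,182), left (+y) of the black recess at (325,185). The dark weight is at (360,190) to the right, the cup at (330,140), tare at (346,237) and power at (272,224). The black disc at (224,278) and the red weight at (428,199) are look-alikes. Next I'll refine these positions by segmentation.

```bash
cat >> h.py <<'E'
def blob(im,px,kind,rad=30):
    g=cv2.cvtColor(im["image"],cv2.COLOR_BGR2GRAY)
    c,r=map(int,px); v=np.median(g[r-2:r+3,c-2:c+3].astype(int))
    m=(g>118 if kind=="bright" else g<45).astype(np.uint8)
    m=cv2.morphologyEx(m,cv2.MORPH_OPEN,np.ones((3,3),np.uint8))
    n,lab,st,ce=cv2.connectedComponentsWithStats(m); k=lab[r,c]
    cn=max(cv2.findContours((lab==k).astype(np.uint8),0,1)[0],key=cv2.contourArea)
    el=cv2.fitEllipse(cv2.convexHull(cn))
    return v,st[k].tolist(),np.array(el[0]),np.round(el[1],1)
def scale_pose(tare,power):
    y=(power-tare)[:2]; y/=np.linalg.norm(y); x=np.array([y[1],-y[0]])
    return x,y
E
python3 - <<'E'
from h import *
im=arm.get_image("top")
for n,p,k,z in(("plate",(289,182),"bright",.063),("recess",(325,185),"dark",.055)):
    b=blob(im,p,k); print(n,b[0],b[1],b[2].round(1),b[3],at_z(im,b[2],z).round(4))
for l,z in(("tare_top",.045),("power_top",.045),("plate",.063),("weight",.085)):
    for d in arm.cut_out("top",l)[:2]:
        px=np.argwhere(d["pixels"])[:,::-1].mean(0); print(l,round(d["conf"],2),d["pixels"].sum(),px.round(1),at_z(im,px,z).round(4))
i2=cv2.resize(im["image"][110:265,235:415],None,fx=4,fy=3.8,interpolation=cv2.INTER_CUBIC); i2=cv2.resize(im["image"][110:260,230:420],None,fx=4,fy=4,interpolation=cv2.INTER_CUBIC); cv2.imwrite("pics/crop.png",i2)
E
```

```text
plate 120.0 [270, 181, 20, 6, 112] [279.  183.7] [ 8.2 22.8] [0.561  0.1686 0.063 ]
recess 18.0 [306, 166, 38, 39, 1190] [324.3 184.9] [38.8 39. ] [0.5603 0.0493 0.055 ]
tare_top 0.43 95 [345.7 236.8] [ 0.4242 -0.0089  0.045 ]
power_top 0.68 1128 [288.1 181.7] [0.5691 0.1464 0.045 ]
plate 0.94 988 [223.7 278.9] [0.3103 0.3074 0.063 ]
plate 0.65 1117 [288.1 181.5] [0.5671 0.1449 0.063 ]
weight 0.58 199 [360.1 190.7] [ 0.5426 -0.0434  0.085 ]
weight 0.5 196 [428.3 198.9] [ 0.5235 -0.2182  0.085 ]
```

View pics/crop.png

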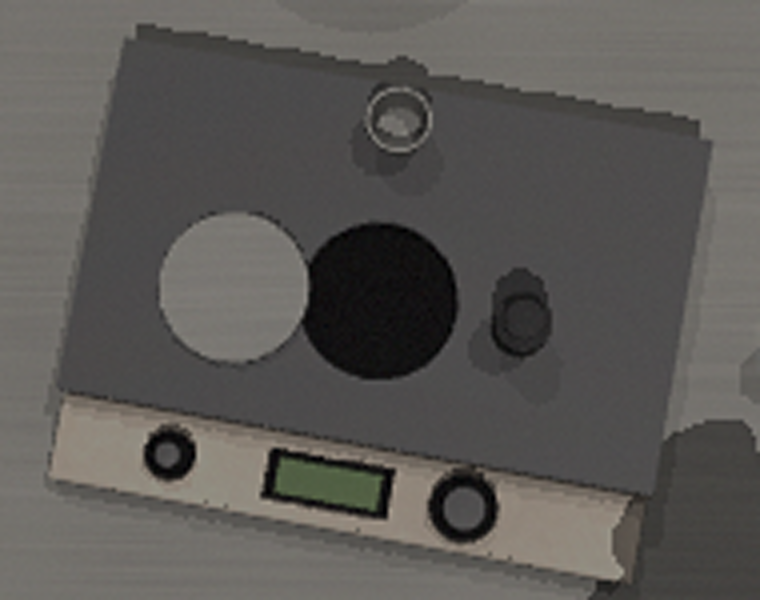

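The crop gives the plate at (288.5,181.8), recess (324.6,185.1), tare (346.0,236.8) and power (272.3,223.8) in full-image pixels. That matches the networks. Now I'll move in behind the plate.

```bash
cat >> h.py <<'E'
def geom(im):
    P=at_z(im,(288.5,181.8),.063)[:2]; S=at_z(im,(324.6,185.1),.055)[:2]
    T=at_z(im,(346.0,236.8),.052)[:2]; W=at_z(im,(272.3,223.8),.048)[:2]
    return P,S,T,W
E
python3 - <<'E'
from h import *
im=arm.get_image("top"); P,S,T,W=geom(im)
x,y=scale_pose(T,W); print("P",P,"S",S,"T",T,"W",W,"|TW|",np.linalg.norm(W-T),"yaw",np.degrees(np.arctan2(x[1],x[0])))
print("seat from buttons",T+.125*x+.08*y,"plate in scale",(P-S)@x,(P-S)@y)
u=(S-P)/np.linalg.norm(S-P); q=P-u*.066   # push dir, start point
th=np.degrees(np.arctan2(u[1],u[0])); print("u",u,"start scale",(q-S)@x,(q-S)@y)
best=None
for yaw in(th,th+180):
    yaw=(yaw+180)%360-180
    j=arm.solve_ik([*q,.13],[180,0,yaw]); print(yaw,None if j is None else np.round(j,1))
    if j is not None:
        c=abs(np.array(j)-arm.get_obs()["joints"]).max()
        if best is None or c<best[0]: best=(c,yaw)
yaw=best[1]; arm.set_gripper(.5)
np.save("g.npy",np.array([*P,*S,*T,*W,yaw,*u,*q]))
# high first, coming over the scale well above everything
arm.reach([*q,.25],[180,0,yaw]); arm.movel([*q,.09],vel=.12)
o=arm.get_obs(); print(o["time_s"],o["position"],o["orientation"],o["grip_width"],o["ft_force"])
im=arm.get_image("top"); cv2.imwrite("pics/c1.png",cv2.resize(im["image"][110:260,230:420],None,fx=4,fy=4))
E
```

```text
P [0.56640763 0.14373005] S [0.55976551 0.04860106] T [ 0.42401012 -0.0094654 ] W [0.45574633 0.18596869] |TW| 0.197994116018101 yaw -9.223649844869813
seat from buttons [0.56021698 0.04946414] plate in scale -0.008691851682916833 0.09496364749994131
u [-0.06965273 -0.9975713 ] start scale -0.014707567347847486 0.16068891786864128
-93.99404134707824 [ 27.   46.  -71.5  99.9  46.6  69.8 118.6]
86.00595865292178 [ 19.7  36.7 -57.8 100.2  34.6  62.9 -53.6]
6.15 [0.57175551 0.21000225 0.09101172] [ 1.79900134e+02 -4.49854243e-02  8.59987219e+01] 0.502101801450062 [0.55448059 0.81318565 0.14454449]
```

View pics/c1.png

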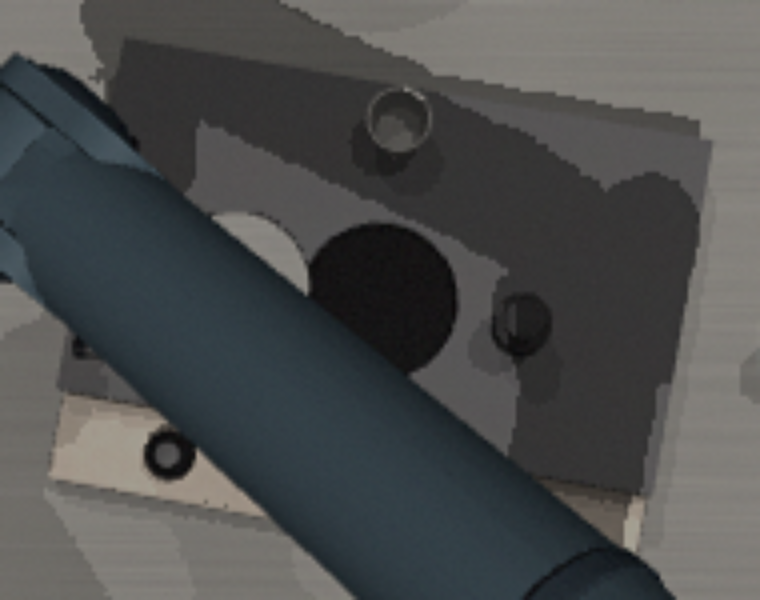

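Nothing is blocking the start pose, and the geometry checks out: the buttons are 198 mm apart and the plate is 95 mm from the seat. Next I'll find the deck by touch and push.

```bash
python3 - <<'E'
from h import *
g=np.load("g.npy"); P,S,T,W=g[:8].reshape(4,2); u=g[9:11]; q=g[11:13]
hit=arm.movel([*q,.035],vel=.03,contact_N=4); z=arm.get_obs()["position"][2]; print("deck",hit,z)
if hit and .038<z<.06:
    z+=.003; arm.movel([*q,z],vel=.03)
    c1=arm.movel([*(S-u*.062),z],vel=.05,contact_N=15); o=arm.get_obs(); print(c1,o["position"],o["ft_force"])
    if not c1:
        c2=arm.movel([*(S-u*.051),z],vel=.02,contact_N=12); o=arm.get_obs(); print(c2,o["position"],o["ft_force"],o["time_s"])
im=arm.get_image("side"); cv2.imwrite("pics/s1.png",cv2.resize(im["image"][140:290,250:440],None,fx=4,fy=4,interpolation=cv2.INTER_CUBIC))
E
```

```text
deck True 0.053347368982232246
False [0.56402277 0.11030306 0.05624868] [ 0.58919844 -0.3256194   0.62311495]
False [0.56334485 0.09940918 0.0563818 ] [0.86742298 0.18139285 0.67051557] 10.4917
```

View pics/s1.png

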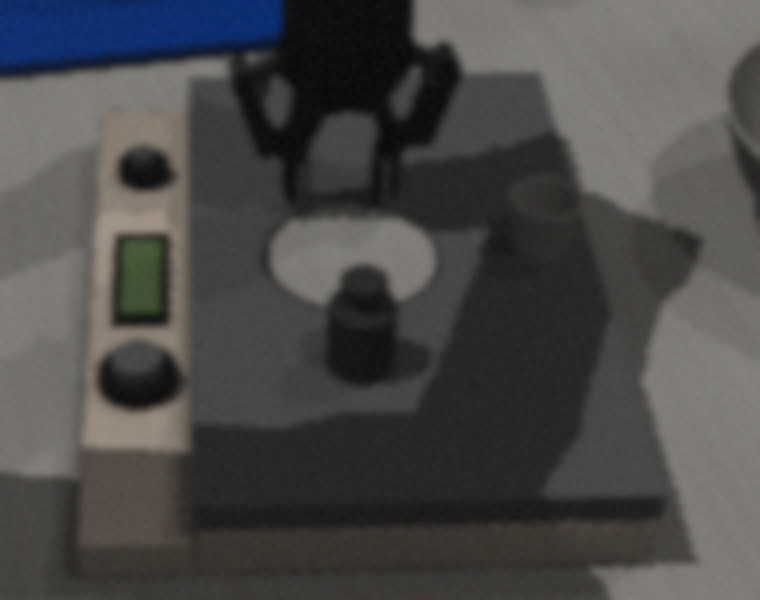

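The plate now covers the recess and the weight and cup haven't moved. I'll push slightly further, then touch the plate top and compare its height with the deck.

```bash
python3 - <<'E'
from h import *
g=np.load("g.npy"); P,S,T,W=g[:8].reshape(4,2); u=g[9:11]; z=.0563
c=arm.movel([*(S-u*.043),z],vel=.02,contact_N=10); o=arm.get_obs(); print(c,o["position"],o["ft_force"])
p=o["position"][:2]
arm.movel([*p,.075],vel=.1)
for k in(.030,.012):
    a=S-u*k; arm.movel([*a,.072],vel=.1); h=arm.movel([*a,.045],vel=.03,contact_N=4); print("top",k,h,arm.get_obs()["position"]); arm.movel([*a,.075],vel=.1)
arm.movel([*(S-u*.05),.2],vel=.2); print(arm.get_obs()["time_s"])
im=arm.get_image("side"); cv2.imwrite("pics/s2.png",cv2.resize(im["image"][140:290,250:440],None,fx=4,fy=4,interpolation=cv2.INTER_CUBIC))
E
```

```text
False [0.56276865 0.09130101 0.05629388] [ 0.57982037  1.15154454 -0.27235167]
top 0.03 True [0.56180446 0.07866482 0.05336708]
top 0.012 True [0.56054412 0.06069166 0.05339324]
14.875
```

View pics/s2.png

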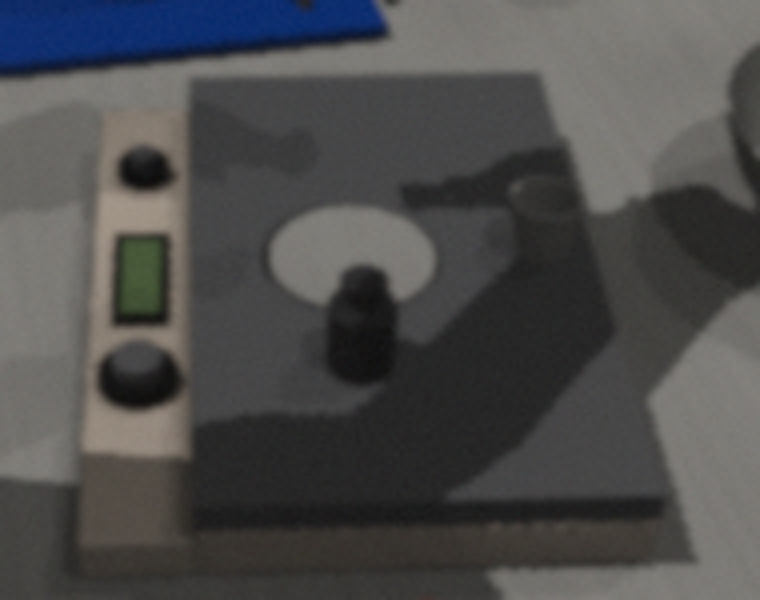

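The plate is seated: its top reads 53.4 mm, the same as the deck touch. Now tare, with the gripper shut.

```bash
python3 - <<'E'
from h import *
g=np.load("g.npy"); P,S,T,W=g[:8].reshape(4,2); x,y=scale_pose(T.copy(),W.copy())
T=(T+(S-.125*x-.08*y))/2; yaw=np.degrees(np.arctan2(x[1],x[0])); print(T,yaw)
arm.set_gripper(0.)
arm.reach([*T,.2],[180,0,yaw]); print(arm.get_obs()["joints"].round(1))
arm.movel([*T,.06],vel=.1); f0=arm.get_obs()["ft_force"]
h=arm.movel([*T,.040],vel=.02,contact_N=10); o=arm.get_obs(); print(h,o["position"],o["ft_force"]-f0)
arm.hold(.3); o=arm.get_obs(); print(o["position"],o["ft_force"]-f0)
arm.movel([*T,.15],vel=.1)
arm.reach([.25,-.45,.3],[180,0,yaw]); print(arm.get_obs()["time_s"])
im=arm.get_image("top"); cv2.imwrite("pics/t2.png",cv2.resize(im["image"][110:260,230:420],None,fx=4,fy=4,interpolation=cv2.INTER_CUBIC))
E
```

```text
[ 0.42378438 -0.00989694] -9.223649844869813
[  44.5    1.4  -48.4  120.9    1.2   58.1 -103.7]
True [ 0.4239691  -0.01003251  0.04601235] [-2.57249392 -0.79041921  8.90960184]
[ 0.42401091 -0.01003914  0.04601302] [-2.81668347 -0.99950821  9.01802861]
22.05
```

View pics/t2.png

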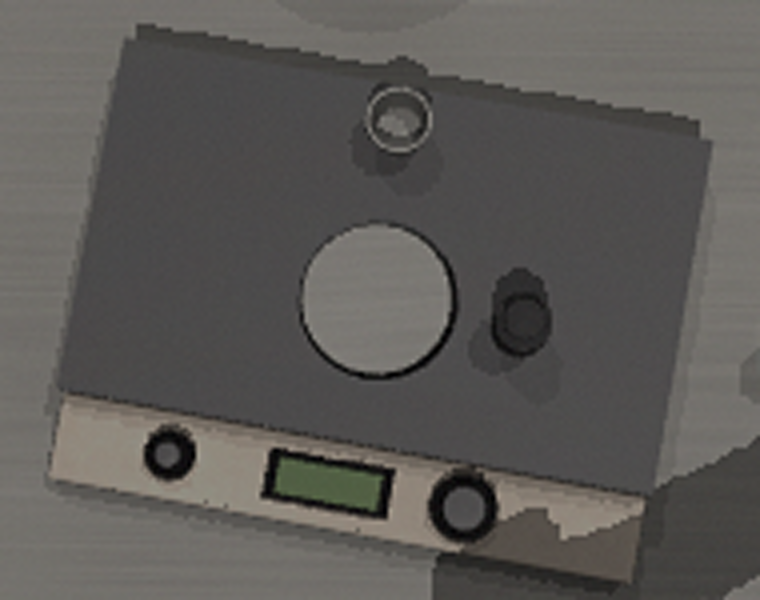

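The plate lies in the recess with a thin ring of play around it. The weight and cup are where they were. Tare bottomed at 46.0 mm with 9 N on it, and has been released.

```bash
python3 -c "
from plant import arm
print(arm.hand_in())"
```

```text
the job is handed in; nothing more can be done
None
```

The plate is seated flush in the recess, tare was then pressed fully down and let go, the weight, cup and power button were left alone, and the job was handed in at about 22 s.

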